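# Set the pot height gauge to a sample pot

### The job

Set the height gauge to the sample pot that stands in it: take the big screwdriver out of its stand, loosen the clamp screw on the gauge's sloping face by turning it anticlockwise as far as it goes, then turn the stop screw on top of the arm clockwise until the feeler bar just touches the pot's rim without pressing hard on it. Then tighten the clamp screw fully again and put the screwdriver back upright in its stand. Turn the screws only with the screwdriver, do not push on the feeler bar by hand, leave the pot where it stands, and do not disturb the bowl, the vase and the pad of tags.

Things in the scene. Friction and masses are not known exactly. Their poses are not given: they have to be found in the camera images.
- gauge: Fixed gauge. Steel base plate 190 (x) by 230 (y -90 to 140), 12 thick; column 50 by 44 at x 0, y 115; from it an aluminium arm, 44 wide, runs along y to y = -30, its underside 135, its top 163 above the table. On the column a grey housing 60 by 56, its face sloping 35 degrees, looking up and to -x. Origin: underside of the base, straight below the stop screw; z up.
- clamp_head: Steel slotted head, 46 across, 17 high, of the clamp screw on the sloping face; it turns in place, friction about 0.06 Nm. Origin: middle of the slot's mouth (top of the head). z: screw axis, out of the face, 35 degrees from vertical towards the gauge's -x; x: along the slot. Slot 12 wide, 11 deep, 40 long, open at both ends.
- clamp_screw (a joint): Clamp screw angle (rad): 0 = fully tight (hard stop), 1.2 = fully loose (hard stop). Grows anticlockwise, seen looking at the head. It begins tight or nearly so (0 to 0.1).
- stop_head: Head of the stop screw, upright on top of the arm; same head and slot as the clamp screw's; it turns in place. Origin: middle of the slot's mouth, 181 above the table; z up; x: along the slot. Friction about 0.06 Nm until the feeler bar meets the pot, then quickly stiffer (10 N on the rim adds 0.08 Nm).
- stop_screw (a joint): Stop screw angle (rad), growing clockwise seen from above. Quick-set thread: each rad clockwise lowers the feeler bar 8 mm. It begins at 0 to 0.45; the bar reaches the rim at about 1.2; the screw's own stop is at 2.0.
- feeler: Steel feeler bar 140 long (gauge's x), 24 wide, 8 thick, sprung (10 N per mm) on a spindle from the stop screw, level below the arm and over the pot; it moves only up and down. Origin: middle of its underside. At the start it is 6 to 10 mm above the pot's rim.
- pot: Sample pot: cream glazed, open, 86 high, 112 across the rim, 76 across the foot, 0.5 kg, standing loose on the base plate under the feeler bar. Origin: middle of its underside; z up.
- pot_rim (a point): Middle of the sample pot's mouth, level with the rim (86 above its underside); z up.
- driver: Big flat-blade screwdriver, 136 long, 0.2 kg, upright in its stand, blade down. Origin: middle of the blade's tip; z: tip to handle. Blade 28 wide (x), 5 thick (y), 20 long, last 4 mm narrowed to 26 by 3.5; shank of 10 to z = 60; collar of 50 diameter z = 60 to 66; black handle 34 (x) by 24 (y), z = 66 to 136: grip it across the 24 mm, at about z = 100.
- stand: Fixed wooden block stand, foot plate 110 by 90, 70 high, with an upright rectangular well 40 (x) by 18 (y), 62 deep. The screwdriver hangs in it by its collar, blade along the well's x, tip 10 above the table. Origin: middle of the underside; z up.
- stand_mouth (a point): Middle of the well's mouth on top of the stand, 70 above the table.
- bowl: Bystander: glazed bowl, 100 across, 50 high, loose. Origin: underside.
- vase: Bystander: cream and green vase, 90 across, 130 high, loose. Origin: underside.
- tag_pad: Bystander: pad of paper tags 70 by 110 by 12, loose. Origin: underside.
There are look-alikes about, which are no part of the job. Of the things that look like the driver, the smallest one is meant.

How it is judged (in metres and radians):
On the way, in this order (a step that is already met when the one before it is completed fails the run):
1. the clamp screw is loosened (beyond 0.9 rad) (value of joint clamp_screw above 0.9 rad), for 0.2 s.
2. with the clamp loose, the feeler bar is brought down onto the rim (gap under 1.5 mm) (value of joint clamp_screw above 0.9 rad and z of feeler in the frame of pot_rim below 0.0015 m), for 0.2 s.
3. the clamp screw is tightened again (below 0.2 rad) with the bar still on the rim (value of joint clamp_screw below 0.2 rad and z of feeler in the frame of pot_rim below 0.0015 m), for 0.2 s.
At the end, for the whole second after the job is handed in: clamp screw tight (below 0.2 rad), feeler bar within 1.5 mm of the rim of the pot, which stands upright below it (within 20 mm of the bar's middle), screwdriver back in the stand, hanging by its collar, upright within 0.15 rad and at rest (all of step 3 and z of feeler in the frame of pot_rim above -0.0015 m and horizontal distance between pot and feeler below 0.02 m and angle between pot's own z axis and vertical below 0.05 rad and horizontal distance between driver and stand_mouth below 0.012 m and height (world z) of driver below 0.016 m and angle between driver's own z axis and vertical below 0.15 rad and linear speed of driver below 0.02 m/s); the robot touches nothing.
It fails at once if the pot is pressed with more than 40 N by the feeler bar (contact force between feeler and pot above 40 N).
It fails at once if fingers turn or push a screw head or the feeler bar (contact force between the fingers and clamp_head above 2 N or contact force between the fingers and stop_head above 2 N or contact force between the fingers and feeler above 2 N).
It fails at once if the sample pot is shoved more than 15 mm (distance of pot from where it was at the start of the episode above 0.015 m).
It fails at once if a bystander is moved more than 20 mm or tipped (distance of any of bowl, vase, tag_pad from where it was at the start of the episode above 0.02 m or angle between any of bowl, vase's own z axis and vertical above 0.3 rad).
It also fails if it takes over 69 s, if anything falls off the work surface, if the arm or the gripper's body presses on something with over 40 N, if the wrist force passes 120 N, or if a joint passes its speed limit or range.

### The arm

A 6-joint arm with a two-finger parallel gripper is mounted at the origin on the work surface. World frame = base frame: x ahead of the robot, y to its left, z up, the work surface at z = 0. Lengths are in m, angles in degrees, forces in N, time in s.
With the tool pointing down it reaches from about 0.25 to 0.725 m from the base axis. Payload 9.7 kg.
Tool frame: the origin (TCP) lies midway between the tips of the shut fingers; the grasp point (between the pads) lies 19 mm behind it; z points along the fingers, y is the line along which they close (so a half turn about z gives the same grasp; the last joint's range is limited). The gripper opens to 85 mm and grips with 20 to 120 N. Pads are 22 mm wide; open, the fingers measure 114 mm over their backs; the gripper's body (76 mm by 85 mm) begins 54 mm behind the grasp point. The pads swing forward as they close: fully open they stand 13 mm farther back than shut.
Start: joints at [68.64, 4.979, 10.078, 95.1, 0, 90], TCP at [0.2, 0.512, 0.231] pointing down, gripper open.
Joint ranges: [-179.16, 179.16], [-48.56, 103.87], [-65.8, 70.77], [-126.05, 130.52], [-82.76, 87.17], [-180, 180]. Speed limits (degrees/s): [127.2, 127.2, 147.25, 180, 180, 180].

### API

Orientations are given as [roll, pitch, yaw] about the fixed x, y, z axes, in that order (R = Rz(yaw) Ry(pitch) Rx(roll)).
In Python, from workcell import * gives the robot as it stands.
- The arm moves only by the tool servo_tool, never from a script. Its argument "moves" is a list of rows, each a list of 4 numbers: the shift along the world's x, y, z in cm, then the turn about the world's z in rad. A call has 1 to 20 rows; each row is the pose to reach, as a shift and turn from the pose commanded when the call began; what a row does not reach only later rows make up. A row lasts 1/12 s, in which the tool goes at most 41.7 mm and 7.16 degrees, less where a joint would pass 70% of its speed; a pose out of reach is approached as far as the arm can. A call with a gripper value outside its range is refused whole. "claw" is the closure, from 0 (fully open) to 1 (shut), set as the call begins (left out, the last holds). The fingers move at their own pace and stop on an object; "force" is the grip in N (left out, the last holds). Time passes only in rows, so rows that repeat a pose let the fingers close. It gives the time, the measured TCP pose, the force, the opening and the grip force at its end, in the units of the state.
- get_obs(): the state, without advancing time (a new reading comes with each control period).
- camera(name): name is "side" or "top" or "wrist"; returns the picture (400x640x3 uint8, red, green, blue); there is no depth.
- get_calibration(name): a dict with "fx", "fy", "cx", "cy" (pixels), "rvec" (rotation vector, rad) and "tvec" (3), from world to camera coordinates, as OpenCV has them; the wrist camera has in their place "tool_from_camera" (4x4, takes a point from camera to tool coordinates, whose origin is the TCP and whose axes are the flange's). Camera axes: x right, y down, z forward; pixel columns grow to the right and rows downward; lengths in m; the calibration is good to about 2 mm. A picture is of the moment at which its call begins: read the wrist's pose just before it. get_calibration takes no time and is no camera call.
- job_done(): hands the job in; it is judged then, once.
The state is a dict: "time": time; "q": joint angles; "qd": joint speeds; "joint_efforts": joint torques, N m; "ee_pos": TCP position; "tcp_rot": TCP orientation; "wrist_force": force on the tool from outside, world axes, zero at the start; "torque": the same for the moment, N m; "opening": finger opening in m; "grasp_force": force on a finger pad.
Only numpy, scipy, OpenCV 4.12 (cv2) and the standard library are available. Lean on these libraries where they do the work, as an engineer would, in place of code of your own. Each camera call takes 0.05 s, during which the arm holds its last target. There are 200 camera calls.

## Working session

There is one attempt and no reset: what is moved stays moved. The work goes in short steps, Python scripts to look and compute and a tool call to move; the robot and the scene stay as the last step left them, time stands still between calls to the robot, and variables do not carry over. Pictures are saved under pics/ and viewed, at most 10 in all, crops included, and the job is handed in when it is done.

Besides the shell and the picture viewer there is one more tool, called by a JSON object that holds its "api" and its "payload". servo_tool: Moves the arm, as the interface text tells. Its arguments: {"type":"object","properties":{"moves":{"type":"array","items":{"type":"array","items":{"type":"number"}}},"claw":{"type":"number"},"force":{"type":"number"}},"required":["moves"]}

```bash
ls; mkdir -p pics
python3 - <<'E'
from workcell import *
import cv2
print(get_obs())
for n in("top","side","wrist"):
    cv2.imwrite(f"pics/{n}0.png",camera(n)[:,:,::-1]); print(n,get_calibration(n))
E
```

```text
pics
{'time': 0.0, 'q': array([6.86411051e+01, 5.01170054e+00, 1.00341302e+01, 9.51014314e+01,
       2.51511829e-04, 9.00012434e+01]), 'qd': array([-0.01282657,  0.10197661, -0.13728392,  0.0612193 , -0.10229204,
        0.04773063]), 'joint_efforts': array([ 6.99354077e-04, -5.20389247e+01,  4.64805365e+01,  1.63795991e-02,
        3.71464216e-05, -2.11090179e-05]), 'ee_pos': array([0.20022452, 0.51199712, 0.23057443]), 'tcp_rot': array([-1.79920998e+02, -2.49797145e-04,  1.58639861e+02]), 'wrist_force': array([ 0.33498782, -0.60280857, -0.69054093]), 'torque': array([ 0.01712574, -0.04373839, -0.01465085]), 'grasp_force': 0.0, 'opening': 0.08529350490707462}
top {'fx': 520.2804992258568, 'fy': 520.2804992258568, 'cx': 319.7739145076646, 'cy': 203.02983207130626, 'rvec': array([ 2.1477091 , -2.06834678,  0.2082591 ]), 'tvec': array([0.02812233, 0.54332724, 1.52877595])}
side {'fx': 382.22693267417617, 'fy': 382.22693267417617, 'cx': 314.1830818089859, 'cy': 208.23600035801067, 'rvec': array([ 2.22925141, -0.1620834 ,  0.06951232]), 'tvec': array([-0.53264653,  0.18176723,  0.93907029])}
wrist {'fx': 306.9573542237673, 'fy': 306.9573542237673, 'cx': 323.9914173003765, 'cy': 196.8632920526205, 'tool_from_camera': array([[-1.79523944e-04, -9.56010201e-01, -2.93333365e-01,
         7.54081101e-02],
       [ 9.99999958e-01, -1.04748166e-04, -2.70625951e-04,
         1.25516578e-04],
       [ 2.27995037e-04, -2.93333402e-01,  9.56010180e-01,
        -1.41618080e-01],
       [ 0.00000000e+00,  0.00000000e+00,  0.00000000e+00,
         1.00000000e+00]])}
```

Run:
```python
import cv2,numpy as np
a=cv2.imread("pics/top0.png");b=cv2.imread("pics/side0.png")
cv2.imwrite("pics/ts0.png",cv2.resize(np.vstack([a,b]),(480,600)))
```

```text
(no output)
```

View pics/top0.png

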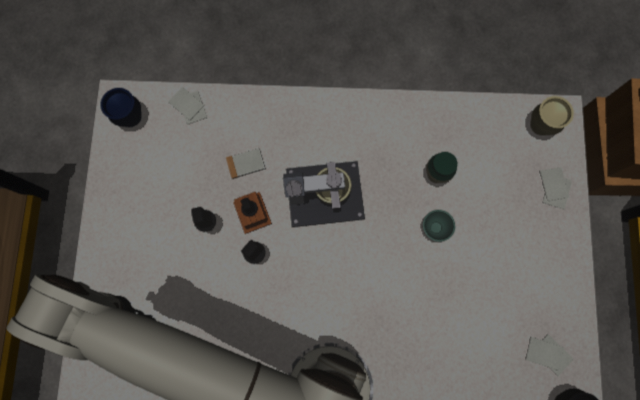

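View pics/side0.png

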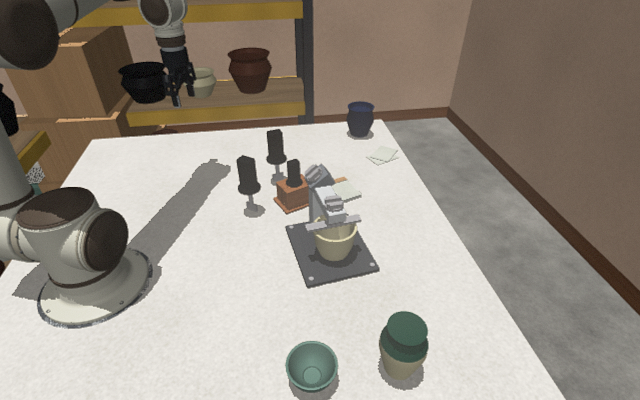

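The top view shows the gauge at about (325,195), the stand with the smallest driver at (250,208), and taller look-alike drivers at (204,218) and (254,250). The vase is at (441,167), the bowl at (438,225) and the tag pad at (246,163). The side view agrees, with the driver in its wooden stand at (293,180).

```bash
cat > h.py <<'E'
from workcell import *
import numpy as np, cv2
from scipy.spatial.transform import Rotation as R
def ext(n,obs=None):
    c=get_calibration(n)
    if n=="wrist":
        T=np.eye(4);T[:3,:3]=R.from_euler("xyz",obs["tcp_rot"],degrees=True).as_matrix();T[:3,3]=obs["ee_pos"]
        W=T@c["tool_from_camera"]
    else:
        M=np.eye(4);M[:3,:3]=R.from_rotvec(c["rvec"]).as_matrix();M[:3,3]=c["tvec"];W=np.linalg.inv(M)
    return c,W
def ray(c,W,u,v):
    d=W[:3,:3]@np.array([(u-c["cx"])/c["fx"],(v-c["cy"])/c["fy"],1]);return W[:3,3],d/np.linalg.norm(d)
def atz(c,W,u,v,z):
    o,d=ray(c,W,u,v);return o+d*(z-o[2])/d[2]
def tri(rs):
    A=sum(np.eye(3)-np.outer(d,d) for o,d in rs);b=sum((np.eye(3)-np.outer(d,d))@o for o,d in rs)
    p=np.linalg.solve(A,b);return p,[np.linalg.norm((np.eye(3)-np.outer(d,d))@(p-o)) for o,d in rs]
def proj(c,W,p):
    q=np.linalg.inv(W)@np.append(p,1);return c["fx"]*q[0]/q[2]+c["cx"],c["fy"]*q[1]/q[2]+c["cy"]
def snap(name):
    import pickle
    o=get_obs();im=camera("wrist")[:,:,::-1].copy();cv2.imwrite(f"pics/{name}.png",im);c,W=ext("wrist",o)
    pickle.dump((c,W),open(f"pics/{name}.pkl","wb"));print(o["time"],o["ee_pos"],o["tcp_rot"]);return im,c,W
E
python3 - <<'E'
from h import *
np.set_printoptions(precision=3,suppress=True)
c,W=ext("top");print(W[:3,3])
for n,u,v,z in [("drv",248,205,.146),("standc",252,212,.07),("stop",335,181,.181),("clamp",294,187,.19),("d2",202,215,.18),("d3",252,248,.18),("bowl",438,225,.05),("vase",441,167,.13),("pad",246,163,.012),("base TL",289,167,.012),("base TR",357,163,.012),("base BR",363,218,.012),("base BL",294,226,.012)]:
    print(n,atz(c,W,u,v,z))
E
```

```text
[0.217 0.027 1.608]
drv [0.51  0.253 0.146]
standc [0.504 0.251 0.07 ]
stop [0.581 0.006 0.181]
clamp [0.557 0.121 0.19 ]
d2 [0.47  0.374 0.18 ]
d3 [0.383 0.229 0.18 ]
bowl [ 0.489 -0.312  0.05 ]
vase [ 0.648 -0.305  0.13 ]
pad [0.673 0.289 0.012]
base TL [0.665 0.151 0.012]
base TR [ 0.686 -0.064  0.012]
base BR [ 0.509 -0.087  0.012]
base BL [0.475 0.126 0.012]
```

{"api": "servo_tool", "payload": {"moves": [[4,-4,4,0],[8,-8,7,0],[12,-13,7,0],[16,-17,7,0],[20,-21,7,0],[24,-26,7,0],[28,-30,7,0],[31,-34,7,0],[33,-36,7,0],[33,-36,7,0],[33,-36,7,0],[33,-36,7,0],[33,-36,7,0]]}}

```text
time: 1.23
ee_pos: [0.5335, 0.1475, 0.3]
tcp_rot: [-179.9, 0.0, 158.4]
wrist_force: [0.1, 0.1, 0.8]
opening: 0.085
grasp_force: 0.0
```

```bash
python3 -c "
from h import *
snap('w1')"
```

```text
1.2333 [0.53352766 0.14754364 0.29996354] [-1.79896690e+02  1.34222653e-03  1.58371576e+02]
```

{"api": "servo_tool", "payload": {"moves": [[-2,3,-2,0],[-4,6,-4,0],[-4,8,-4,0],[-4,8,-4,0],[-4,8,-4,0],[-4,8,-4,0]]}}

```text
time: 1.78
ee_pos: [0.49, 0.2326, 0.2617]
tcp_rot: [180.0, 0.0, 158.7]
wrist_force: [1.0, 0.2, -0.4]
opening: 0.0853
grasp_force: 0.0
```

```bash
python3 -c "
from h import *
b=snap('w2')[0]; a=cv2.imread('pics/w1.png')
"
```

```text
1.7833 [0.49000261 0.23260956 0.26173399] [1.79983298e+02 2.57152422e-02 1.58703717e+02]
```

View pics/w1.png

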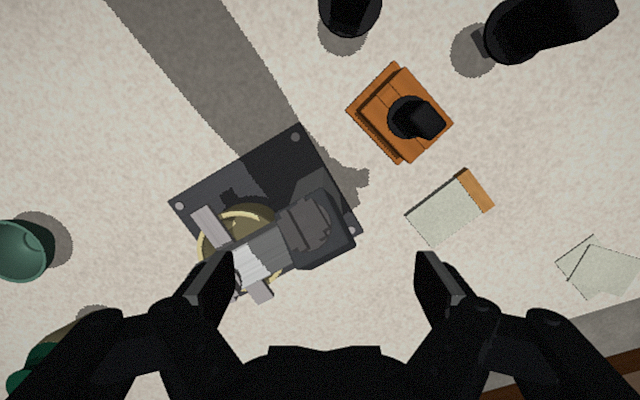

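View pics/w2.png

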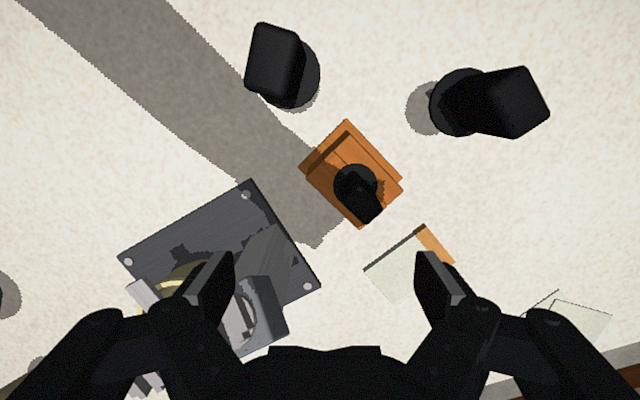

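W1 shows the stand at about (400,112) with the driver handle top near (430,122), and the gauge with the stop head hidden behind the left finger. W2 shows the driver at (362,195). I'll enlarge and brighten.

Run:
```python
import cv2,numpy as np
a=cv2.imread("pics/w1.png");b=cv2.imread("pics/w2.png")
def cr(i,x,y,w,h,s):
    p=i[y:y+h,x:x+w]; p=(255*(p/255.)**.5).astype(np.uint8)
    p=cv2.resize(p,None,fx=s,fy=s,interpolation=cv2.INTER_CUBIC)
    for k in range(0,w,20): cv2.putText(p,str(x+k),(k*s,8),0,.3,(0,0,255));cv2.line(p,(k*s,10),(k*s,14),(0,0,255))
    for k in range(0,h,20): cv2.putText(p,str(y+k),(0,k*s+3),0,.3,(255,0,0))
    return p
t=np.hstack([cr(a,340,55,120,120,3),cr(b,295,115,120,120,3)])
u=cr(a,160,115,240,80,3) 
u=cr(a,160,170,240,80,3)
cv2.imwrite("pics/c1.png",np.vstack([t,u]))
```

```text
(no output)
```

View pics/c1.png

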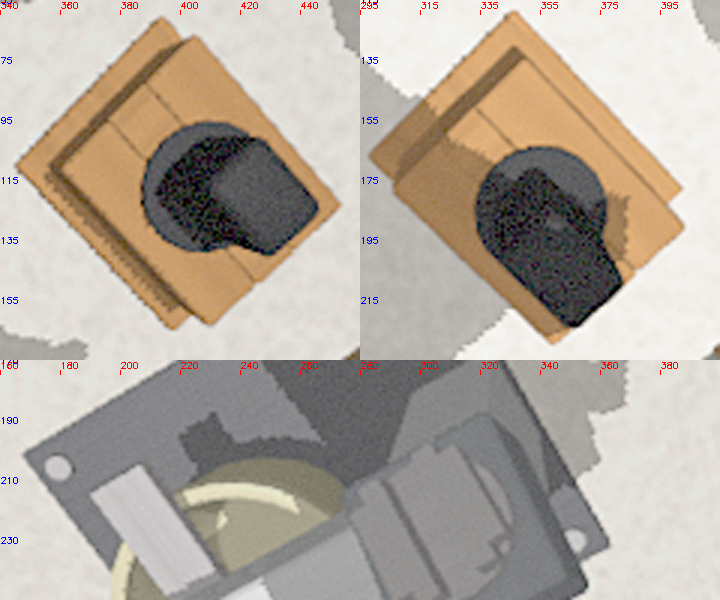

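Run:
```python
from h import *
import pickle
np.set_printoptions(precision=4,suppress=True)
L=[pickle.load(open(f"pics/w{i}.pkl","rb")) for i in(1,2)]
P={"collar":((409,117),(355,185.7)),"top":((405,67.3),(350,134)),"right":((453.3,123.3),(402.7,191)),"bot":((410,163.3),(360.7,229.3)),"left":((356.7,111.7),(306,178.3))}
for k,(a,b) in P.items():
    print(k,*tri([ray(*L[0],*a),ray(*L[1],*b)]),atz(*L[0],*a,.07 if k!="collar" else .076),atz(*L[1],*b,.07 if k!="collar" else .076))
print("handle",[atz(*L[0],340+x/3,55+y/3,.146) for x,y in((262,138),(318,208),(270,255),(268,197))])
```

```text
collar [0.514  0.2602 0.076 ] [np.float64(0.00014808017402263482), np.float64(0.00014808017402254323)] [0.5141 0.2603 0.076 ] [0.5139 0.2601 0.076 ]
top [0.4611 0.2749 0.0631] [np.float64(0.0005146698747993255), np.float64(0.0005146698747993726)] [0.4615 0.2733 0.07  ] [0.4598 0.2743 0.07  ]
right [0.5412 0.3083 0.0693] [np.float64(1.2515171892345917e-05), np.float64(1.2515171892431464e-05)] [0.5411 0.3081 0.07  ] [0.541  0.3082 0.07  ]
bot [0.5701 0.2481 0.0641] [np.float64(0.00045975577280542177), np.float64(0.00045975577280550574)] [0.5681 0.2467 0.07  ] [0.5679 0.2486 0.07  ]
left [0.4892 0.209  0.0549] [np.float64(0.0018089385266309627), np.float64(0.0018089385266308986)] [0.4867 0.2067 0.07  ] [0.4877 0.2121 0.07  ]
handle [array([0.497 , 0.2639, 0.146 ]), array([0.5236, 0.2744, 0.146 ]), array([0.5322, 0.2564, 0.146 ]), array([0.5146, 0.2608, 0.146 ])]
```

{"api": "servo_tool", "payload": {"moves": [[4,-3,1,0],[7,-6,2,0],[10,-9,3,0],[13,-12,4,0],[15,-15,4,0],[15,-15,4,0],[15,-15,4,0],[15,-15,4,0]]}}

```text
time: 2.5
ee_pos: [0.6406, 0.0812, 0.3011]
tcp_rot: [180.0, -0.0, 158.5]
wrist_force: [0.0, 1.3, 0.7]
opening: 0.0855
grasp_force: 0.0
```

```bash
python3 -c "
from h import *
snap('w3')"
```

```text
2.5 [0.64055177 0.08121196 0.30112614] [ 1.79995260e+02 -2.29064959e-02  1.58510748e+02]
```

{"api": "servo_tool", "payload": {"moves": [[0,-4,-1,0],[0,-8,-2,0],[0,-8,-2,0],[0,-8,-2,0],[0,-8,-2,0]]}}

```text
time: 2.97
ee_pos: [0.6398, 0.0032, 0.2821]
tcp_rot: [180.0, 0.0, 158.7]
wrist_force: [0.1, 0.5, -0.1]
opening: 0.0856
grasp_force: 0.0
```

Run:
```python
from h import *
snap('w4')
def g(i): return (255*(i/255.)**.5).astype(np.uint8)
a=cv2.imread("pics/w3.png");b=cv2.imread("pics/w4.png")
cv2.imwrite("pics/c2.png",cv2.resize(np.vstack([g(a)[:250],g(b)[:250]]),(768,600),interpolation=cv2.INTER_CUBIC))
```

```text
2.9667 [0.63975311 0.00323833 0.28207271] [1.79962663e+02 3.29352752e-02 1.58673556e+02]
```

View pics/c2.png

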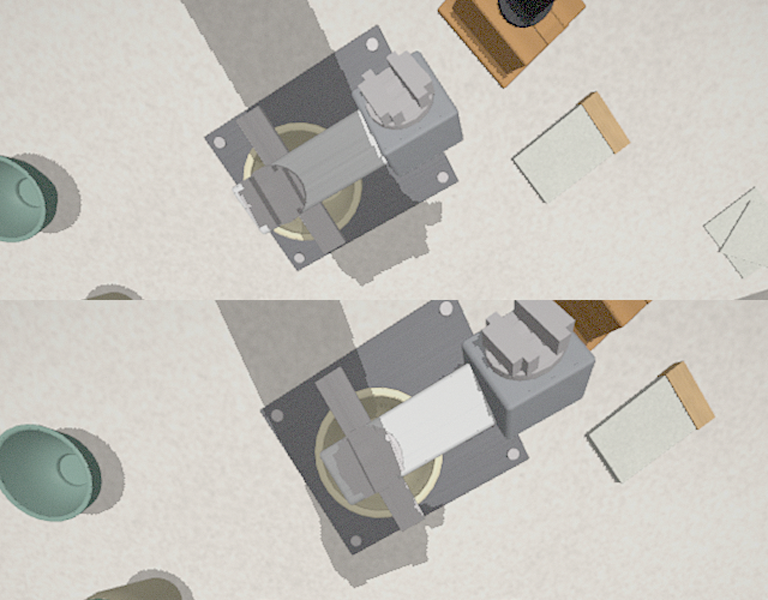

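C2: in w3 (top) the stop head is around (272,195)/1.2, and the clamp head around (400,90)/1.2 with its slot running down-right. In w4 (bottom) both heads show again at (365,455) and (520,340). I'll enlarge them.

Run:
```python
import cv2,numpy as np
a=cv2.imread("pics/w3.png");b=cv2.imread("pics/w4.png")
def cr(i,x,y,w=100,h=75,s=4):
    p=i[y:y+h,x:x+w]; p=(255*(p/255.)**.6).astype(np.uint8)
    p=cv2.resize(p,None,fx=s,fy=s,interpolation=cv2.INTER_CUBIC)
    for k in range(0,w,20): cv2.putText(p,str(x+k),(k*s,8),0,.3,(0,0,255));cv2.line(p,(k*s,10),(k*s,14),(0,0,255))
    for k in range(0,h,20): cv2.putText(p,str(y+k),(0,k*s+3),0,.3,(255,0,0))
    return p
cv2.imwrite("pics/c3.png",np.vstack([np.hstack([cr(a,285,35),cr(a,185,127)]),np.hstack([cr(b,382,0),cr(b,260,90)])]))
```

```text
(no output)
```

View pics/c3.png

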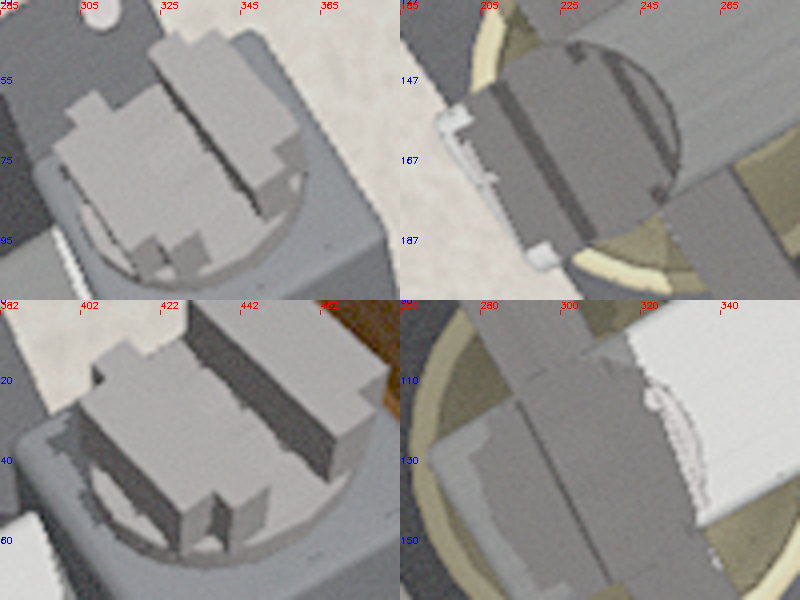

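```bash
cat > fit.py <<'E'
from h import *
import pickle
from scipy.optimize import least_squares as LS
np.set_printoptions(precision=4,suppress=True)
V={i:pickle.load(open(f"pics/w{i}.pkl","rb")) for i in(1,3,4)}
C=[(3,170.8,114.2,-.095,-.09),(3,315,21.7,-.095,.14),(3,248.3,225,.095,-.09),(3,381.7,151.7,.095,.14),(4,218.3,90,-.095,-.09),(4,440,133.3,.095,.14),(4,295.8,211.7,.095,-.09)]
def G(p,q): c,s=np.cos(p[2]),np.sin(p[2]);return np.array([p[0]+c*q[0]-s*q[1],p[1]+s*q[0]+c*q[1],q[2]])
f=LS(lambda p:np.ravel([np.subtract(proj(*V[i],G(p,(x,y,.012))),(u,v)) for i,u,v,x,y in C]),[.58,0,.1])
g=f.x
t=np.radians(35);Z=np.array([-np.sin(t),0,np.cos(t)]);Y0=np.array([0,1,0]);X0=np.array([np.cos(t),0,np.sin(t)])  # X0 uphill
O=[(3,285,35,0,0,205,235,1,1),(3,285,35,0,0,262,185,1,-1),(3,285,35,0,0,150,45,-1,-1),(3,285,35,0,0,105,95,-1,1),
   (4,382,0,0,300,268,487,1,1),(4,382,0,0,300,335,435,1,-1),(4,382,0,0,300,150,350,-1,1)]
def H(p,a,b,h=0): # point on slot frame: a along, b across
    x=np.cos(p[3])*X0+np.sin(p[3])*Y0;y=-np.sin(p[3])*X0+np.cos(p[3])*Y0
    return G(g,p[:3]+a*x+b*y+h*Z)
if __name__=="__main__":
    print("gauge",g,np.degrees(g[2]),"res",f.fun)
    r=lambda p:np.ravel([np.subtract(proj(*V[i],H(p,.02*a,-.006*b)),(x0+(u-cx)/4,y0+(v-cy)/4)) for i,x0,y0,cx,cy,u,v,a,b in O])
    k=LS(r,[-.03,.115,.2,0],loss="soft_l1");print("clamp",k.x,np.degrees(k.x[3]),r(k.x),"world",G(g,k.x[:3]))
    pickle.dump((g,k.x),open("fit.pkl","wb"))
    out=[]
    for i,x,y in((3,285,35),(3,185,127),(4,382,0),(4,260,90)):
        im=(255*(cv2.imread(f"pics/w{i}.png")/255.)**.6).astype(np.uint8)[y:y+75,x:x+100];im=cv2.resize(im,None,fx=4,fy=4)
        def L(ps,col): cv2.polylines(im,[np.array([[(u-x)*4,(v-y)*4] for u,v in (proj(*V[i],p) for p in ps)],np.int32)],True,col)
        th=np.linspace(0,2*np.pi,40)
        if x in(285,382):
            L([H(k.x,.02*a,.006*b) for a,b in((1,1),(1,-1),(-1,-1),(-1,1))],(0,0,255));L([H(k.x,.023*np.cos(s),.023*np.sin(s)) for s in th],(0,255,0));L([H(k.x,.023*np.cos(s),.023*np.sin(s),-.017) for s in th],(255,0,0))
        else:
            L([G(g,(.02*a,.006*b,.181)) for a,b in((1,1),(1,-1),(-1,-1),(-1,1))],(0,0,255));L([G(g,(.023*np.cos(s),.023*np.sin(s),.181)) for s in th],(0,255,0));L([G(g,(.023*np.cos(s),.023*np.sin(s),.164)) for s in th],(255,0,0))
        out.append(im)
    cv2.imwrite("pics/c4.png",np.vstack([np.hstack(out[:2]),np.hstack(out[2:])]))
E
python3 fit.py
```

```text
gauge [0.5882 0.0111 0.1406] 8.053572521493388 res [-1.4728 -0.5203  1.3371 -2.225  -0.915   1.798   2.2122  0.1953 -2.082
  0.9358  2.9828 -0.1429 -2.253   1.9004]
clamp [-0.0227  0.1151  0.1902  0.1141] 6.534643855968276 [ 0.6018 -1.7604 -0.2816  0.9743  0.6728  2.4334 -0.5214 -0.6978  0.8612
 -0.2563 -0.0261  1.4514 -6.2635 -1.252 ] world [0.5496 0.1219 0.1902]
```

View pics/c4.png

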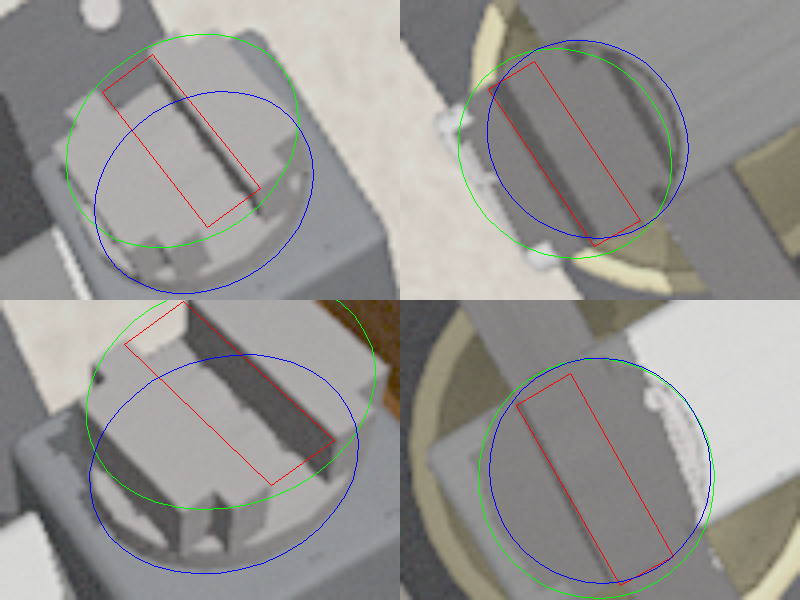

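C4's overlay matches both heads to within 1–2 mm. The clamp slot points about 6.5° from uphill, and the stop slot lies about along the gauge's x, 2° clockwise of it.

Run:
```python
from h import *
import pickle
np.set_printoptions(precision=3,suppress=True)
o=get_obs();print(o["q"],o["ee_pos"],o["tcp_rot"],o["torque"],ext("wrist",o)[1][:3,0])
c,W=pickle.load(open("pics/w2.pkl","rb"))
print("d2",atz(c,W,518,103,.19),"d3",atz(c,W,272,57,.19))
```

```text
[  0.318  19.991  33.545 103.491   0.019  21.599] [0.64  0.004 0.282] [179.959   0.051 158.718] [ 0.025  0.001 -0.036] [0.363 0.932 0.   ]
d2 [0.467 0.38  0.19 ] d3 [0.382 0.239 0.19 ]
```

{"api": "servo_tool", "payload": {"moves": [[-2,4,0,0.1],[-4,8,0,0.2],[-6,12,0,0.3],[-8,15,0,0.4],[-10,19,0,0.5],[-11,22,0,0.6],[-12,25,0,0.7],[-12.6,25.7,0,0.783],[-12.6,25.7,0,0.783],[-12.6,25.7,0,0.783],[-12.6,25.7,0,0.783]]}}

```text
time: 3.93
ee_pos: [0.5143, 0.2592, 0.2816]
tcp_rot: [-180.0, 0.0, -156.6]
wrist_force: [-0.0, -0.4, 0.7]
opening: 0.0856
grasp_force: 0.0
```

{"api": "servo_tool", "payload": {"moves": [[0,0.1,-4,0],[0,0.1,-8,0],[0,0.1,-12,0],[0,0.1,-15,0],[0,0.1,-17,0],[0,0.1,-18.8,0],[0,0.1,-18.8,0],[0,0.1,-18.8,0],[0,0.1,-18.8,0]]}}

```text
time: 4.68
ee_pos: [0.5152, 0.2599, 0.0948]
tcp_rot: [180.0, 0.1, -156.6]
wrist_force: [0.5, 0.3, 0.5]
opening: 0.0854
grasp_force: 0.0
```

{"api": "servo_tool", "payload": {"moves": [[0,0,0,0],[0,0,0,0],[0,0,0,0],[0,0,0,0],[0,0,0,0],[0,0,0,0],[0,0,0,0],[0,0,0,0],[0,0,0,0],[0,0,0,0]], "claw": 1, "force": 80}}

```text
time: 5.52
ee_pos: [0.5145, 0.2604, 0.0937]
tcp_rot: [180.0, 0.0, -156.5]
wrist_force: [-1.0, -0.3, 4.7]
opening: 0.023
grasp_force: 79.1
```

{"api": "servo_tool", "payload": {"moves": [[0,0,3,0],[0,0,7,0],[0,0,11,0],[0,0,15,0],[0,0,19,0],[0,-2,22,-0.03],[1,-5,22,-0.07],[2,-8,22,-0.1],[3,-11,21.5,-0.131],[3.56,-13.8,20.7,-0.131],[3.56,-13.8,20.7,-0.131],[3.56,-13.8,20.7,-0.131],[3.56,-13.8,20.7,-0.131],[3.56,-13.8,20.7,-0.131]]}}

```text
time: 6.68
ee_pos: [0.5498, 0.1229, 0.3002]
tcp_rot: [180.0, -0.0, -164.0]
wrist_force: [-0.2, 1.0, -1.6]
opening: 0.0231
grasp_force: 78.8
```

Run:
```python
from h import *
o=get_obs();print(o["ee_pos"],o["tcp_rot"],o["wrist_force"],o["torque"])
im,c,W=snap('w5');s=camera("side")[:,:,::-1]
f=lambda i:(255*(i/255.)**.5).astype(np.uint8)
a=cv2.resize(f(im[120:370,160:480]),(560,438));cs=ext("side")
b=cv2.resize(f(s[130:250,260:380]),(438,438),interpolation=cv2.INTER_CUBIC)
cv2.imwrite("pics/c5.png",cv2.resize(np.hstack([a,b]),(800,351)))
```

```text
[0.54976066 0.12294046 0.30021414] [ 1.79988814e+02 -1.58489145e-02 -1.63954503e+02] [-0.15348688  0.9546681  -1.60068372] [0.03429998 0.05505045 0.02157812]
6.6833 [0.54976066 0.12294046 0.30021414] [ 1.79988814e+02 -1.58489145e-02 -1.63954503e+02]
```

View pics/c5.png

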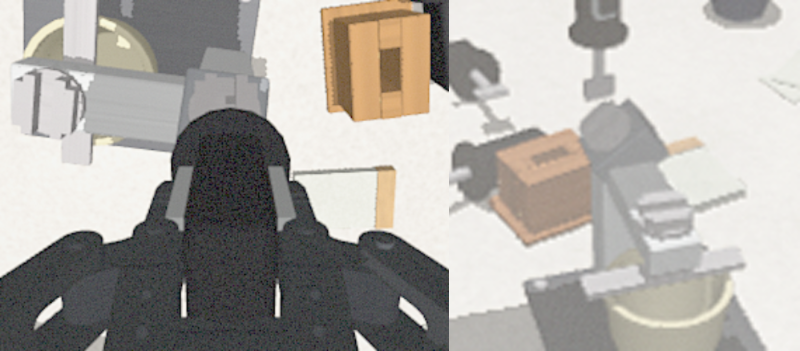

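The left half shows the driver held over the clamp head and the empty well at about (390,70). The right half (side view) shows the blade straight above the head. Descending.

{"api": "servo_tool", "payload": {"moves": [[0,-0.1,-1,0],[0,-0.1,-1.8,0],[0,-0.1,-2.4,0],[0,-0.1,-2.7,0],[0,-0.1,-3,0],[0,-0.1,-3,0],[0,-0.1,-3,0]]}}

```text
time: 7.37
ee_pos: [0.55, 0.1217, 0.2739]
tcp_rot: [-180.0, 0.3, -164.0]
wrist_force: [-3.1, -0.1, 20.2]
opening: 0.0232
grasp_force: 81.9
```

Run:
```python
from h import *
import pickle
c,W=pickle.load(open("pics/w5.pkl","rb"));print(atz(c,W,438,169.9,.07))
o=get_obs();print(o["wrist_force"],o["torque"])
```

```text
[0.51459916 0.25964045 0.07      ]
[-3.0516046  -0.07740259 20.24876569] [0.07112686 0.83155577 0.04686288]
```

{"api": "servo_tool", "payload": {"moves": [[0,0,0.3,0],[0,0,0.35,0.05],[0,0,0.35,0.1],[0,0,0.33,0.15],[0,0,0.32,0.2],[0,0,0.3,0.25],[0,0,0.28,0.3],[0,0,0.25,0.35],[0,0,0.22,0.4],[0,0,0.19,0.45],[0,0,0.16,0.5],[0,0,0.16,0.5]]}}

```text
time: 8.37
ee_pos: [0.5501, 0.1203, 0.2731]
tcp_rot: [-179.8, 0.0, -135.2]
wrist_force: [-0.8, -6.5, 7.3]
opening: 0.0233
grasp_force: 80.3
```

```bash
cat > o.py <<'E'
from h import *
np.set_printoptions(precision=3,suppress=True)
o=get_obs();print(o["time"],o["ee_pos"],o["tcp_rot"],o["wrist_force"],o["torque"],o["qd"][5])
E
python3 o.py
```

```text
8.3667 [0.55  0.12  0.273] [-179.811    0.008 -135.209] [-0.839 -6.501  7.287] [-1.606  0.11  -0.091] 4.261928828203117
```

{"api": "servo_tool", "payload": {"moves": [[0,0,-0.03,0.06],[0,0,-0.07,0.12],[0,0,-0.11,0.18],[0,0,-0.15,0.24],[0.02,0,-0.2,0.3],[0.04,0,-0.24,0.36],[0.06,0,-0.28,0.42],[0.08,0,-0.32,0.48],[0.1,0,-0.35,0.54],[0.1,0,-0.35,0.6],[0.1,0,-0.35,0.6]]}}

```text
time: 9.28
ee_pos: [0.551, 0.1196, 0.27]
tcp_rot: [-179.8, -0.2, -100.8]
wrist_force: [-0.9, -8.8, 10.0]
opening: 0.023
grasp_force: 80.6
```

```bash
python3 o.py
```

```text
9.2833 [0.551 0.12  0.27 ] [-179.815   -0.173 -100.815] [-0.893 -8.756  9.955] [-2.569  0.454 -0.039] 5.194018821425074
```

{"api": "servo_tool", "payload": {"moves": [[0,0,0.08,0.05],[0,0,0.08,0.1],[0,0,0.06,0.15],[0,0,0.05,0.2],[0,0,0.04,0.25],[0,0,0.04,0.25]]}}

```text
time: 9.78
ee_pos: [0.551, 0.1197, 0.2699]
tcp_rot: [-179.9, -0.2, -86.6]
wrist_force: [-1.5, -8.2, 6.5]
opening: 0.023
grasp_force: 80.2
```

```bash
python3 o.py
```

```text
9.7833 [0.551 0.12  0.27 ] [-179.897   -0.194  -86.604] [-1.46  -8.163  6.528] [-2.298  0.032 -0.907] 4.064294779786216
```

{"api": "servo_tool", "payload": {"moves": [[0,0,0,0.05],[0,0,0,0.1],[0,0,0,0.15],[0,0,0,0.15]]}}

```text
time: 10.12
ee_pos: [0.5506, 0.1195, 0.2701]
tcp_rot: [-180.0, -0.2, -78.1]
wrist_force: [-4.5, -8.1, 8.1]
opening: 0.0231
grasp_force: 91.7
```

```bash
python3 o.py
```

```text
10.1167 [0.551 0.12  0.27 ] [-179.958   -0.186  -78.138] [-4.478 -8.053  8.098] [-2.088  0.526 -2.13 ] 3.84232301720306
```

{"api": "servo_tool", "payload": {"moves": [[0,0,0,-0.12],[0,0,0,-0.22],[0,0,0,-0.22],[-0.5,0,0.8,-0.22],[-1,0,1.6,-0.22],[-1,0,3,-0.3],[-0.5,-1,5,-0.4],[0.5,-3,5,-0.52],[1.5,-5,5,-0.64],[2.5,-7,5,-0.76],[3.2,-9,5,-0.88],[3.76,-11,4.5,-1.0],[3.76,-11,4,-1.12],[3.76,-11,3.5,-1.24],[3.76,-11,3,-1.36],[3.76,-11,2.5,-1.48],[3.76,-11,2.05,-1.6],[3.76,-11,2.05,-1.682],[3.76,-11,2.05,-1.682],[3.76,-11,2.05,-1.682]]}}

```text
time: 11.78
ee_pos: [0.5883, 0.0116, 0.2891]
tcp_rot: [180.0, -0.0, -174.1]
wrist_force: [0.8, -0.3, -2.1]
opening: 0.0232
grasp_force: 79.6
```

{"api": "servo_tool", "payload": {"moves": [[0,0,-1,0],[0,0,-2,0],[0,0,-2.6,0],[0,0,-2.9,0],[0,0,-3.1,0],[0,0,-3.1,0],[0,0,-3.1,0]]}}

```text
time: 12.37
ee_pos: [0.5886, 0.0112, 0.2587]
tcp_rot: [-180.0, 0.0, -174.4]
wrist_force: [0.1, -0.1, -1.4]
opening: 0.0232
grasp_force: 79.6
```

```bash
python3 o.py
```

```text
12.3667 [0.589 0.011 0.259] [-179.999    0.022 -174.388] [ 0.056 -0.094 -1.422] [-0.014 -0.084  0.019] 0.19957483695245562
```

{"api": "servo_tool", "payload": {"moves": [[0,0,-0.2,-0.1],[0,0,-0.2,-0.2],[0,0,-0.2,-0.3],[0,0,-0.2,-0.4],[0,0,-0.2,-0.5],[0,0,-0.2,-0.5],[0,0,-0.2,-0.5]]}}

```text
time: 12.95
ee_pos: [0.5886, 0.0106, 0.2567]
tcp_rot: [-179.9, 0.1, 157.0]
wrist_force: [0.2, -4.6, -0.8]
opening: 0.0231
grasp_force: 79.7
```

```bash
python3 o.py
```

```text
12.95 [0.589 0.011 0.257] [-179.946    0.059  157.044] [ 0.238 -4.606 -0.849] [-1.238  0.013  0.087] -1.4600211471497322
```

{"api": "servo_tool", "payload": {"moves": [[0,0,0,-0.1],[0,0,0,-0.2],[0,0,0,-0.3],[0,0,0,-0.38],[0,0,0,-0.42],[0,0,0,-0.42],[0,0,0,-0.42],[0,0,0,-0.42]]}}

```text
time: 13.62
ee_pos: [0.5886, 0.0104, 0.2567]
tcp_rot: [-180.0, 0.1, 133.0]
wrist_force: [-1.5, -5.0, -0.9]
opening: 0.0228
grasp_force: 79.9
```

```bash
python3 o.py
```

```text
13.6167 [0.589 0.01  0.257] [-179.957    0.101  133.015] [-1.487 -4.969 -0.904] [-1.731  0.076  0.074] -0.09963664891763586
```

{"api": "servo_tool", "payload": {"moves": [[0,0,0,-0.05],[0,0,0,-0.1],[0,0,0,-0.1],[0,0,0,-0.1]]}}

```text
time: 13.95
ee_pos: [0.5886, 0.0103, 0.2567]
tcp_rot: [-180.0, 0.1, 127.3]
wrist_force: [-0.2, -6.1, 0.7]
opening: 0.0231
grasp_force: 79.9
```

```bash
python3 o.py
```

```text
13.95 [0.589 0.01  0.257] [-179.957    0.105  127.265] [-0.156 -6.071  0.695] [-1.802  0.239  0.066] -0.5121798275041114
```

{"api": "servo_tool", "payload": {"moves": [[0,0,0,-0.05],[0,0,0,-0.1],[0,0,0,-0.1],[0,0,0,-0.1]]}}

```text
time: 14.28
ee_pos: [0.5884, 0.0104, 0.2567]
tcp_rot: [-180.0, 0.1, 121.5]
wrist_force: [-1.8, -5.4, -1.5]
opening: 0.0236
grasp_force: 79.8
```

```bash
python3 o.py
```

```text
14.2833 [0.588 0.01  0.257] [-179.955    0.089  121.539] [-1.798 -5.426 -1.453] [-1.677  0.318  0.053] -0.5035263995656309
```

{"api": "servo_tool", "payload": {"moves": [[0,0,0,-0.05],[0,0,0,-0.1],[0,0,0,-0.1],[0,0,0,-0.1]]}}

```text
time: 14.62
ee_pos: [0.5883, 0.0105, 0.2566]
tcp_rot: [-180.0, 0.1, 115.8]
wrist_force: [-2.2, -4.3, -0.9]
opening: 0.0232
grasp_force: 79.8
```

```bash
python3 o.py
```

```text
14.6167 [0.588 0.01  0.257] [-179.953    0.074  115.811] [-2.171 -4.346 -0.921] [-1.573  0.524  0.034] -0.530364166318927
```

{"api": "servo_tool", "payload": {"moves": [[0,0,0,-0.05],[0,0,0,-0.1],[0,0,0,-0.1],[0,0,0,-0.1]]}}

```text
time: 14.95
ee_pos: [0.5882, 0.0106, 0.2566]
tcp_rot: [-179.9, 0.1, 110.1]
wrist_force: [-2.4, -4.8, -1.0]
opening: 0.0235
grasp_force: 79.8
```

```bash
python3 o.py
```

```text
14.95 [0.588 0.011 0.257] [-179.946    0.066  110.088] [-2.44  -4.772 -1.017] [-1.435  0.603  0.033] -0.5227495442179042
```

{"api": "servo_tool", "payload": {"moves": [[0,0,0,-0.05],[0,0,0,-0.1],[0,0,0,-0.1],[0,0,0,-0.1]]}}

```text
time: 15.28
ee_pos: [0.5881, 0.0106, 0.2566]
tcp_rot: [-179.9, 0.1, 104.4]
wrist_force: [-3.1, -4.5, -0.1]
opening: 0.023
grasp_force: 79.8
```

```bash
python3 o.py
```

```text
15.2833 [0.588 0.011 0.257] [-179.948    0.069  104.361] [-3.089 -4.499 -0.126] [-1.443  0.733  0.019] -0.5032074380125994
```

{"api": "servo_tool", "payload": {"moves": [[0,0,0,-0.05],[0,0,0,-0.1],[0,0,0,-0.1],[0,0,0,-0.1]]}}

```text
time: 15.62
ee_pos: [0.588, 0.0105, 0.2566]
tcp_rot: [-179.9, 0.1, 98.6]
wrist_force: [-2.8, -5.0, -0.6]
opening: 0.0231
grasp_force: 79.8
```

```bash
python3 o.py
```

```text
15.6167 [0.588 0.011 0.257] [-179.944    0.072   98.629] [-2.837 -5.023 -0.559] [-1.44   0.862  0.057] -0.5356596591718286
```

{"api": "servo_tool", "payload": {"moves": [[0,0,0,-0.05],[0,0,0,-0.1],[0,0,0,-0.1],[0,0,0,-0.1]]}}

```text
time: 15.95
ee_pos: [0.5881, 0.0106, 0.2566]
tcp_rot: [-180.0, 0.1, 92.9]
wrist_force: [-3.1, -4.5, 0.3]
opening: 0.0232
grasp_force: 79.8
```

```bash
python3 o.py
python3 - <<'E'
from h import *
im,c,W=snap('w6');cv2.imwrite("pics/s6.png",camera("side")[:,:,::-1])
E
```

```text
15.95 [0.588 0.011 0.257] [-179.953    0.079   92.905] [-3.132 -4.541  0.261] [-1.492  0.847  0.13 ] -0.44345758442607053
15.95 [0.58805058 0.01056406 0.25656936] [-1.79953495e+02  7.93543429e-02  9.29047472e+01]
```

{"api": "servo_tool", "payload": {"moves": [[0,0,0,-0.03],[0,0,0,-0.06],[0,0,0,-0.06],[0,0,0,-0.06]]}}

```text
time: 16.38
ee_pos: [0.5881, 0.0106, 0.2566]
tcp_rot: [-180.0, 0.1, 89.5]
wrist_force: [-2.0, -5.3, -0.4]
opening: 0.0234
grasp_force: 79.8
```

```bash
python3 o.py
```

```text
16.3833 [0.588 0.011 0.257] [-179.959    0.079   89.476] [-1.96  -5.273 -0.421] [-1.509  0.822  0.162] -0.2812013355075186
```

{"api": "servo_tool", "payload": {"moves": [[0,0,0,0.1],[0,0,0,0.2],[0,0,0,0.25],[0,0,0,0.25],[0,0,1.5,0.25],[0,0,3,0.3],[0,0,5,0.42],[0,0,6,0.54],[0,2,6,0.66],[-1,4,6,0.78],[-2,6,6,0.9],[-3,8,6,1.02],[-4,10,6,1.14],[-5.51,11,6,1.26],[-5.51,11,6,1.38],[-5.51,11,6,1.5],[-5.51,11,6,1.62],[-5.51,11,6,1.74],[-5.51,11,5.5,1.86],[-5.51,11,5,1.98]]}}

```text
time: 18.05
ee_pos: [0.5335, 0.1217, 0.3067]
tcp_rot: [180.0, 0.1, -156.9]
wrist_force: [0.1, -0.8, -2.1]
opening: 0.0232
grasp_force: 79.9
```

{"api": "servo_tool", "payload": {"moves": [[0,0,-0.2,0.12],[0,0,-0.5,0.24],[0,0,-0.8,0.36],[0,0,-1.15,0.48],[0,0,-1.15,0.6],[0,0,-1.15,0.72],[0,0,-1.15,0.84],[0,0,-1.15,0.96],[0,0,-1.15,1.069],[0,0,-1.15,1.069],[0,0,-1.15,1.069],[0,0,-1.15,1.069]]}}

```text
time: 19.05
ee_pos: [0.5334, 0.1214, 0.2949]
tcp_rot: [-180.0, 0.0, -96.2]
wrist_force: [-1.2, 0.8, -1.2]
opening: 0.0233
grasp_force: 79.8
```

```bash
python3 o.py
python3 - <<'E'
from h import *
s=camera("side")[:,:,::-1];w=camera("wrist")[:,:,::-1]
t=cv2.imread("pics/side0.png")
f=lambda i:(255*(i/255.)**.5).astype(np.uint8)
r=lambda i:cv2.resize(f(i),(400,300),interpolation=cv2.INTER_CUBIC)
cv2.imwrite("pics/c6.png",np.hstack([r(t[160:265,280:420]),r(s[160:265,280:420])]))
cv2.imwrite("pics/w7.png",w);cv2.imwrite("pics/s7.png",s)
E
```

```text
19.05 [0.533 0.121 0.295] [-179.991    0.02   -96.192] [-1.175  0.829 -1.177] [-0.009 -0.02  -0.04 ] -0.6458919181658719
```

Run:
```python
import cv2,numpy as np
c=cv2.imread("pics/c6.png");w=cv2.imread("pics/w7.png")
w=(255*(w/255.)**.5).astype(np.uint8)[:300]
cv2.imwrite("pics/c7.png",np.vstack([c,cv2.copyMakeBorder(cv2.resize(w,(640,300)),0,0,0,160,0)]))
```

```text
(no output)
```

View pics/c7.png

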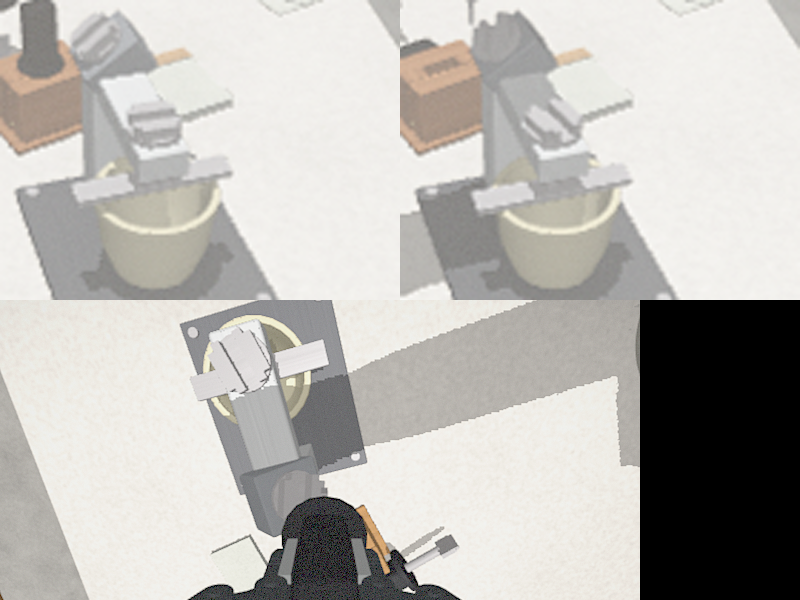

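The side views (before left, after right) show the bar moved down onto the rim and the stop slot turned about 75°. Next I'll check whether the look-alike drivers have moved.

Run:
```python
import cv2,numpy as np
a=cv2.imread("pics/side0.png",0).astype(int);b=cv2.imread("pics/s7.png",0).astype(int)
m=(abs(a-b)>30).astype(np.uint8)
n,l,s,c=cv2.connectedComponentsWithStats(m)
for k in range(1,n):
    if s[k,4]>40: print(s[k])
# black blobs near lookalikes
for n_,i in(("0",a),("7",b)):
    q=(i[120:230,225:300]<45).astype(np.uint8)
    print(n_);[print("".join("#" if v else "." for v in r[::2])) for r in q[::4]]
```

```text
[   4    0  105   70 2734]
[112   0  58  26 651]
[ 270    0   63  118 2984]
[169   7  13  18 100]
[ 156   23   40   84 1585]
[   0   55  139  217 5710]
[ 57 118  23   4  69]
[  0 120   8  20  94]
[293 123  22  51 600]
[ 236  129   67   89 2613]
[ 105  159  191  161 7997]
[305 164  24  24 144]
[  0 174  29  37 455]
[315 185  21  20 252]
[ 23 189  11  12  46]
[334 198   9  12  51]
[   0  213   99   89 4362]
[ 51 214  14   9  69]
[343 215  19  12  82]
[301 217  26  17 151]
[ 63 299  49  24 630]
0
......................................
......................................
......................................
.....................#................
......................................
......................................
......................................
......................................
......................................
......................................
......................................
......................................
......................................
......................................
......................................
................
[... 884 characters left out ...]
.....................................
......................................
......................................
......................................
......................................
......................................
......................................
......................................
......................................
......................................
......................................
......................................
......................................
......................................
......................................
......................................
......................................
......................................
```

{"api": "servo_tool", "payload": {"moves": [[0.35,0,-0.5,0],[0.7,0,-1,0],[1.05,0,-1.5,0],[1.4,0,-2,0],[1.75,0,-2.5,0],[1.75,0,-2.5,0],[1.75,0,-2.5,0]]}}

```text
time: 19.73
ee_pos: [0.5516, 0.1211, 0.2712]
tcp_rot: [-179.8, 0.0, -96.0]
wrist_force: [2.4, -0.6, 4.2]
opening: 0.0234
grasp_force: 81.3
```

```bash
python3 o.py
python3 - <<'E'
from h import *
g=cv2.cvtColor(camera("top"),cv2.COLOR_RGB2HSV)
for v in range(170,270,3): print(v,"".join("#" if g[v,u,2]<50 else ("o" if g[v,u,1]>110 else ".") for u in range(180,300,2)))
E
```

```text
19.7333 [0.552 0.121 0.271] [-179.808    0.045  -96.026] [ 2.441 -0.573  4.221] [-0.213 -0.791 -0.056] 0.11791146445044261
170 .........................ooo................................
173 ..........................oo................................
176 ..........................ooo...............................
179 ............................................................
182 ............................................................
185 ............................................................
188 ............................................................
191 ............................................................
194 ...................................ooooo....................
197 ...............................oooooooo#o...................
200 ............................oooooooooooooo..................
203 ...........................ooooooo##oooooo..................
206 ............................ooooo##oooooo#..................
209 ......................###...oooooo#ooooooo..................
212 ....................######...ooooo#ooooooo..................
21
[... 532 characters left out ...]
...............####..#............................
242 .........................###................................
245 ............................................................
248 ............................................................
251 ............................................................
254 ............................................................
257 ............................................................
260 ............................................................
263 ............................................................
266 ............................................................
269 ............................................................
```

{"api": "servo_tool", "payload": {"moves": [[0,0,0,-0.1],[0,0,0,-0.2],[0,0,0,-0.3],[0,0,0.04,-0.4],[0,0,0.08,-0.5],[-0.03,0,0.14,-0.6],[-0.06,0,0.2,-0.68],[-0.1,0,0.25,-0.78],[-0.1,0,0.3,-0.88],[-0.1,0,0.34,-0.98],[-0.1,0,0.34,-0.98]]}}

```text
time: 20.7
ee_pos: [0.55, 0.1214, 0.2733]
tcp_rot: [180.0, 0.0, -152.5]
wrist_force: [-0.9, -0.4, 6.7]
opening: 0.023
grasp_force: 81.6
```

```bash
python3 o.py
```

```text
20.7 [0.55  0.121 0.273] [ 179.984    0.023 -152.502] [-0.941 -0.406  6.745] [-0.041  0.338  0.057] -8.426669160154612
```

{"api": "servo_tool", "payload": {"moves": [[0,0,0.03,-0.07],[0,0,0.05,-0.14],[0,0,0.06,-0.21],[0,0,0.06,-0.28],[0,0,0.06,-0.35],[0,0,0.06,-0.4],[0,0,0.06,-0.4]]}}

```text
time: 21.28
ee_pos: [0.5499, 0.1212, 0.2739]
tcp_rot: [180.0, -0.0, -175.3]
wrist_force: [-1.4, -0.8, 6.7]
opening: 0.0234
grasp_force: 81.6
```

```bash
python3 o.py
```

```text
21.2833 [0.55  0.121 0.274] [ 179.999   -0.003 -175.259] [-1.431 -0.833  6.651] [-0.208  0.479  0.039] -4.477289356694598
```

{"api": "servo_tool", "payload": {"moves": [[0,0,0,-0.06],[0,0,0,-0.12],[0,0,0,-0.17],[0,0,0,-0.17]]}}

```text
time: 21.62
ee_pos: [0.5499, 0.1211, 0.274]
tcp_rot: [-180.0, -0.0, 175.0]
wrist_force: [-2.2, -1.9, 7.1]
opening: 0.0229
grasp_force: 81.7
```

```bash
python3 o.py
```

```text
21.6167 [0.55  0.121 0.274] [-179.985   -0.001  175.001] [-2.162 -1.931  7.065] [-0.338  0.581  0.027] -4.292811777113681
```

{"api": "servo_tool", "payload": {"moves": [[0,0,0,-0.05],[0,0,0,-0.1],[0,0,0,-0.1]]}}

```text
time: 21.87
ee_pos: [0.5498, 0.121, 0.2739]
tcp_rot: [-180.0, -0.0, 169.3]
wrist_force: [-1.6, -1.0, 7.2]
opening: 0.023
grasp_force: 81.7
```

```bash
python3 o.py
```

```text
21.8667 [0.55  0.121 0.274] [-179.981   -0.003  169.275] [-1.587 -1.024  7.209] [-0.384  0.551  0.04 ] -4.198209796639165
```

{"api": "servo_tool", "payload": {"moves": [[0,0,0,0.1],[0,0,0,0.1],[-0.5,0,2,0.1],[-0.5,0,4.5,0.1],[2,-1,5,0],[5,-2,5,-0.1],[8,-3.5,4,-0.19],[9.04,-3.9,2.75,-0.19],[9.04,-3.9,2.75,-0.19],[9.04,-3.9,2.75,-0.19],[9.04,-3.9,2.75,-0.19]]}}

```text
time: 22.78
ee_pos: [0.6397, 0.0825, 0.3012]
tcp_rot: [-180.0, -0.1, 158.6]
wrist_force: [0.2, 0.6, -0.7]
opening: 0.0228
grasp_force: 80.5
```

Run:
```python
from h import *
im,c,W=snap('w8')
a=cv2.imread("pics/w3.png")
f=lambda p:cv2.createCLAHE(3).apply(cv2.cvtColor(p,cv2.COLOR_BGR2GRAY))
A,B=f(a),f(im)
t=A[38:105,292:368];r=cv2.matchTemplate(B[20:125,270:390],t,cv2.TM_CCOEFF_NORMED);print("tight NCC",cv2.minMaxLoc(r))
g=cv2.cvtColor(im,cv2.COLOR_BGR2GRAY)
h0=cv2.cvtColor(a,cv2.COLOR_BGR2GRAY)
for G in(h0,g):
    P=G[38:110,290:366];q=np.quantile(P,[.1,.2,.35,.5,.7])
    for r in P[::2]: print("".join("@#%+-."[int(np.searchsorted(q,v))] for v in r[::1]))
    print()
```

```text
22.7833 [0.6396737  0.08251612 0.30118107] [-1.79983600e+02 -5.91361409e-02  1.58629815e+02]
tight NCC (-0.2232544869184494, 0.9542433619499207, (44, 0), (21, 20))
@@######@@##@@@%.........%@#%###@@..........................................
###@@########@@@-.......%@###@%#@@@.........................................
##@@@@@##@@#####@@%%+%@@@#@#@#####@@.....................-..................
@##@@@##%######@#%#####@####%#%#@@@#----......-----..+%%%%%%%...............
#@@##@#@####@######@###%##@####@%-...----...--..-.---+%++++%%%..............
#%@##@###@#######@@####%@#####@#-..---.----------------+%++++%%-............
#@##@######@#@####%#@#@#@##@####@%-..-------..-----..----%%++%%%-...........
#@@%####@@#@#####@@###########%##@@-..----.---.---..------+++++%%@..........
###%#@##@####%@%######@##@@#######@@%-..-.-.-----.------...-%+++%%%-........
##@#@@##%@#####@#@@#####@#%####@%+-%@@-..----..-----.-.---.---%%+%%%-.......
#@###@########@@#---%%##%###@%+..-.-%@@%-.-------.----------..--%%%%%%......
@##@###@#@##@%--..-..+@%@@%+-.----...+@@@+-.-.---.-.-.----.---..--++%%%.....
@##@@@#@##@+
[... 3908 characters left out ...]
+++++++
@@@@@@@@@#%++%+-..-%%-..----.--..---.-..--......---.-......---.-+%%%++++++++
@@@@@@%%%@@%++%%-...+@-..-.--.-.....---.-.-+-......---....--.-+%%%%+++++++++
@@@%%+++++%#%++#@-..-%@%-.....-+%+-.-..--+%%%-...-......--.-+%%%%%++++++++++
%%++++-++++%@%++%@+..--%%-.--%%%%@@+..+%%%%%%%-.......--.-+%%%%%++++++++++++
++++-+++++++%#%+++%%+....%%%%%%%%%%@@%%%%%%%%%+-..--...-+%%%%%++++++++++++++
++++++++++-++%@%%+++@@%-..+@%%%%%%%%#@%%%%%%%%%-...-+%%%%%%%+++++++++++++++-
++++++++++++++%@%+++++%@@%-%@%%%%%%-.-%%%%%+-..-+%%%%%%%%%++++++++++++++--++
+++++++++++++++%@%+++++++%@@@@%%%%----+%%%%%%%%%%%%%%%++++++++++++++---++%%#
++++++++++++++++#@%%++++++++%%%@@@@@@##@#%%%%%%%%%++++++++%%+++++---+%%#@@@@
```

Run:
```python
from h import *
s=camera("side")[:,:,::-1];cv2.imwrite("pics/s8.png",s);t=camera("top")[:,:,::-1];cv2.imwrite("pics/t8.png",t)
G=lambda i:cv2.cvtColor(i,cv2.COLOR_BGR2GRAY)
R=lambda n:G(cv2.imread(f"pics/{n}.png"))
n=lambda a,b,x,y,w,h:round(float(cv2.matchTemplate(a[y:y+h,x:x+w],b[y:y+h,x:x+w],cv2.TM_CCOEFF_NORMED)[0,0]),3)
print("clamp 0-8",n(R("side0"),R("s8"),304,163,26,26),"0-7",n(R("side0"),R("s7"),304,163,26,26),"7-8",n(R("s7"),R("s8"),304,163,26,26))
print("feeler 0-8",n(R("side0"),R("s8"),300,212,65,25),"7-8",n(R("s7"),R("s8"),300,212,65,25))
A,B=R("top0"),R("t8")
for k,(x,y,w,h) in {"bowl":(418,207,40,40),"vase":(422,147,40,40),"pad":(222,145,48,36)}.items(): print(k,n(A,B,x,y,w,h),cv2.minMaxLoc(cv2.matchTemplate(B[y-8:y+h+8,x-8:x+w+8],A[y:y+h,x:x+w],cv2.TM_CCOEFF_NORMED))[1::2])
for nm in("top0","t8"):
    g=cv2.cvtColor(cv2.imread(f"pics/{nm}.png"),cv2.COLOR_BGR2HSV)
    print(nm)
    for v in range(180,285,3): print(v,"".join("#" if g[v,u,2]<50 else ("o" if g[v,u,1]>110 else ".") for u in range(160,300,2)))
```

```text
clamp 0-8 0.892 0-7 0.772 7-8 0.817
feeler 0-8 0.714 7-8 0.731
bowl 1.0 (0.9997767806053162, (8, 8))
vase 1.0 (0.999823272228241, (8, 8))
pad 0.998 (0.998329758644104, (8, 8))
top0
180 ......................................................................
183 ......................................................................
186 ......................................................................
189 ......................................................................
192 ...............................................o......................
195 ...........................................oooooooo...................
198 .......................................ooo##ooooooo..............#####
201 ......................................ooo######ooo#o.............#####
204 ......................................ooo#######oooo.............#####
207 ....................#.................ooo########oo#o.............####
210 ................########...............oo########oooo.............####
213 ................###########............ooo######oooo#o............####
216 ...............
[... 3633 characters left out ...]
.........................
258 .............................................#........................
261 ......................................................................
264 ......................................................................
267 ......................................................................
270 ......................................................................
273 ......................................................................
276 ......................................................................
279 ................................................................#.....
282 .................................................................###..
```

{"api": "servo_tool", "payload": {"moves": [[0,2,2,0.1],[-2,5,2,0.2],[-4,8,2,0.3],[-6,11,2,0.4],[-8,14,2,0.5],[-10,16,2,0.6],[-12,17.8,0,0.7],[-12.6,17.8,-4,0.783],[-12.6,17.8,-8,0.783],[-12.6,17.8,-11,0.783],[-12.6,17.8,-11,0.783],[-12.6,17.8,-11,0.783],[-12.6,17.8,-11,0.783]]}}

```text
time: 24.02
ee_pos: [0.5148, 0.2606, 0.1944]
tcp_rot: [180.0, 0.2, -156.5]
wrist_force: [-0.1, 0.5, -0.3]
opening: 0.0232
grasp_force: 80.4
```

{"api": "servo_tool", "payload": {"moves": [[0,0,-1,0],[0,0,-2,0],[0,0,-3,0],[0,0,-4,0],[0,0,-4.5,0],[0,0,-4.5,0]]}}

```text
time: 24.52
ee_pos: [0.5137, 0.2598, 0.1444]
tcp_rot: [-180.0, -0.2, -156.6]
wrist_force: [-0.0, -0.4, -2.0]
opening: 0.0228
grasp_force: 80.4
```

```bash
python3 o.py
```

```text
24.5167 [0.514 0.26  0.144] [-179.992   -0.151 -156.562] [-0.01  -0.406 -1.96 ] [-0.032 -0.051 -0.03 ] 0.003215744616800373
```

{"api": "servo_tool", "payload": {"moves": [[0,0,-1.5,0],[0,0,-3,0],[0,0,-4,0],[0,0,-4.6,0],[0,0,-5,0],[0,0,-5.2,0],[0,0,-5.2,0]]}}

```text
time: 25.1
ee_pos: [0.5144, 0.2603, 0.0944]
tcp_rot: [180.0, 0.0, -156.6]
wrist_force: [0.5, -0.1, -2.2]
opening: 0.0231
grasp_force: 80.4
```

```bash
python3 o.py
```

```text
25.1 [0.514 0.26  0.094] [ 179.998    0.005 -156.554] [ 0.499 -0.068 -2.19 ] [ 0.035 -0.019  0.02 ] 0.002829688225084898
```

{"api": "servo_tool", "payload": {"moves": [[0,0,-0.1,0],[0,0,-0.2,0],[0,0,-0.2,0],[0,0,-0.2,0]]}}

```text
time: 25.43
ee_pos: [0.5147, 0.2604, 0.0936]
tcp_rot: [180.0, 0.1, -156.6]
wrist_force: [-2.0, 0.2, 5.9]
opening: 0.0232
grasp_force: 81.2
```

{"api": "servo_tool", "payload": {"moves": [[0,0,0,0],[0,0,0,0],[0,0,0,0],[0,0,0,0],[0,0,0,0],[0,0,0,0],[0,0,0,0]], "claw": 0.4}}

```text
time: 26.02
ee_pos: [0.5143, 0.2602, 0.0922]
tcp_rot: [180.0, -0.0, -156.6]
wrist_force: [-0.0, -0.4, 0.3]
opening: 0.0511
grasp_force: 0.0
```

{"api": "servo_tool", "payload": {"moves": [[0,0,2,0],[0,0,6,0],[0,0,10,0],[0,0,14,0],[0,0,16.8,-0.1],[-1,-1,16.8,-0.2],[-2.4,-2.8,16.8,-0.3],[-2.4,-2.8,16.8,-0.4],[-2.4,-2.8,16.8,-0.5],[-2.4,-2.8,16.8,-0.6],[-2.4,-2.8,16.8,-0.7],[-2.4,-2.8,16.8,-0.783],[-2.4,-2.8,16.8,-0.783],[-2.4,-2.8,16.8,-0.783],[-2.4,-2.8,16.8,-0.783]]}}

```text
time: 27.27
ee_pos: [0.4903, 0.2322, 0.2603]
tcp_rot: [-180.0, -0.0, 158.7]
wrist_force: [-0.0, 0.0, -0.0]
opening: 0.0514
grasp_force: 0.0
```

Run:
```python
from h import *
im,c,W=snap('w9')
G=lambda i:cv2.cvtColor(i,cv2.COLOR_BGR2GRAY)
a=G(cv2.imread("pics/w2.png"));b=G(im)
for x,y,w,h in((328,160,60,65),(320,130,85,100)): print(cv2.minMaxLoc(cv2.matchTemplate(b[y-12:y+h+12,x-12:x+w+12],a[y:y+h,x:x+w],cv2.TM_CCOEFF_NORMED))[1::2])
T=G(camera("top")[:,:,::-1]);t8=G(cv2.imread("pics/t8.png"))
m=(cv2.absdiff(T,t8)>25)[140:290,90:300];print("moved px lookalikes",m[:,:90].sum())
S=camera("side")[:,:,::-1];cv2.imwrite("pics/s9.png",S)
```

```text
27.2667 [0.49033708 0.23222485 0.2602533 ] [-1.79997030e+02 -3.00841008e-04  1.58742651e+02]
(0.9719904661178589, (12, 12))
(0.7827731370925903, (12, 12))
moved px lookalikes 1
```

Run:
```python
from h import *
for n in("side0","s7","s9"):
    P=cv2.imread(f"pics/{n}.png",0)[160:192,302:334];P=cv2.resize(P,(64,32),interpolation=cv2.INTER_CUBIC);q=np.quantile(P,[.1,.25,.45,.65,.85]);print(n)
    for r in P: print("".join("@#%+-."[int(np.searchsorted(q,v))] for v in r))
A=cv2.imread("pics/side0.png",0)
for n in("s7","s9"):
  B=cv2.imread(f"pics/{n}.png",0)
  for x,y in((308,222),(346,213)):
    u=lambda i:cv2.resize(i,None,fx=8,fy=8,interpolation=cv2.INTER_CUBIC)
    r=cv2.matchTemplate(u(B[y-3:y+18,x-3:x+17]),u(A[y:y+11,x:x+14]),cv2.TM_CCOEFF_NORMED);_,m,_,l=cv2.minMaxLoc(r);print(n,m,l[0]/8-3,l[1]/8-3)
c,W=ext("side")
import pickle;g,k=pickle.load(open("fit.pkl","rb"))
cs,sn=np.cos(g[2]),np.sin(g[2])
for sx in(-.07,.07):
    p=np.array([g[0]+cs*sx,g[1]+sn*sx,.11]);print(proj(c,W,p),proj(c,W,p-[0,0,.01]))
```

```text
side0
--..----------..................................................
--..----------......................................--..........
-------....---......--.....---......----............---.........
-------------------..---..-----....--+++-.....--............--..
----...---------------++--+++--...-+++%+++-......---..---------.
..........--------+++++++++++++--++%%%%%++++-....-..--...-------
---...----------++++++++++%###%%%++++%+%%%%+++-..-------..------
--------------++++++++++%%##%%%%+++++++%%+%%%%++-..---..--------
..------.---+++++++++%%##%%%+++++++++++%%+++%%%%++-......-------
........--++++++++%%%%%%%%+++++++%%%%+++++++%%%#%++--...------..
.....---++++++++%%%##%%++++++++++%##%%%%%%%++++%##%++-..--------
------++++++++%%%##%%+++++++++++%%%%%%%%%%%+++++%%#%++-......---
-----+++++++%%%##%%++++++++++%%%%%%%%+++%%+++++++%%##%++-...---.
--.--+++++%%%#%%%++++++++++%%##%%%##%%%%%%+++++++++%%##%++-..---
++---+++%####%%+++++++++%%%#%%%%%%%%%%%%%%+++++++%%%##@#%+-...--
%+++-++###%%++++++++++%%##%%%%%%%+++%%%%+++++++%%%#######%++-..-
%%+++++%%%++++++++++%%%#%%%%%%%+++%%%%%%++++%%%%#@@###
[... 4836 characters left out ...]
@@@@##%%%%%#@@@##%%++++++++++-...........--------------
@@@@@@@@@@@@@@@@@@@@@@@##%+-.........------------------------+--
@@@@@@@@@@@@@####@@@@@@##%++-...------------------------------++
@@@@@@@@@@@@#######@@@##@#%++--.--------------------------------
@@@@@@@@@@@####%%####@#####%%+-..-------------------------------
s7 0.8804811835289001 3.0 2.0
s7 0.9491380453109741 -0.875 3.0
s9 0.858284592628479 -0.75 2.875
s9 0.9484811425209045 -0.875 3.0
(np.float64(305.97418212826784), np.float64(227.33837254533807)) (np.float64(306.056529953224), np.float64(230.43634077468883))
(np.float64(359.8727363697719), np.float64(216.86185879998914)) (np.float64(359.6082762635764), np.float64(219.92983330767282))
```

```bash
python3 -c "
from workcell import *
print(job_done())"
```

```text
the job is handed in; nothing more can be done
None
```

The job is handed in: the clamp was loosened, the feeler bar lowered onto the rim until the torque rose, the clamp fully retightened and the screwdriver put back in its stand; however, both larger look-alike drivers got knocked over along the way and now lie on the table.

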